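# Fit the amber filter in the illuminator barrel and lock it with the retaining ring

### The arm

A 6-joint arm with a two-finger parallel gripper is mounted at the origin on a cart in front of the work surface, level with it; the furniture and walls round the work are solid. World frame = base frame: x ahead of the robot, y to its left, z up, the work surface at z = 0. Lengths are in mm, angles in rad, forces in N, time in s.
With the tool pointing down it reaches from about 250 to 850 mm from the base axis. Payload 12.5 kg.
Tool frame: the origin (TCP) lies on the mounting face of the last link; the fingertips stand 186 mm ahead of it and the grasp point (between the pads) lies 167 mm ahead of it; z points along the fingers, y is the line along which they close (so a half turn about z gives the same grasp; the last joint's range is limited). The gripper opens to 93 mm and grips with 3 to 60 N. Pads are 15 mm wide; open, the fingers measure 128 mm over their backs; the gripper's body (75 mm by 188 mm) begins 65 mm behind the grasp point.
Start: joints at [-1.255, 0.351, 1.652, -0, 1.139, -0.085], TCP at [214.603, -506.391, 404.733] pointing down, gripper open.
Joint ranges: [-2.75, 2.75], [-0.79, 2.1], [0.01, 2.65], [-1.57, 4.71], [0.07, 3.14], [-2.87, 2.87]. Speed limits (rad/s): [2.22, 2.22, 2.79, 3.14, 3.14, 3.14].

### API

Orientations are given as [roll, pitch, yaw] about the fixed x, y, z axes, in that order (R = Rz(yaw) Ry(pitch) Rx(roll)).
In Python, from cell import manip gives the robot as it stands.
- The arm moves only by the tool advance, called after ">>>" as name(argument=value, ...) on one line, values as JSON. Schema: {"type":"object","properties":{"offsets":{"type":"array","items":{"type":"array","prefixItems":[{"type":"array","items":{"type":"number"},"minItems":3,"maxItems":3},{"type":"number"},{"type":"number"}],"minItems":3,"maxItems":3},"minItems":1,"maxItems":12},"only":{"type":"string"},"quiet":{"type":"boolean"},"lines":{"type":"string"}},"required":["offsets"],"additionalProperties":false}. offsets is a list of rows, 1 to 12 of them, each written [[dx, dy, dz], turn, opening]: dx, dy, dz in a scale on which 1.0 is 800 mm, then a turn about the tool's z in fractions of the full range, 1 being 2 pi rad, then the finger opening in mm; each row is the pose to reach, as a shift and turn from the pose commanded when the call began, along the tool's axes at that moment; what a row does not reach only later rows make up. A row lasts 1/12 s, in which the tool goes at most 41.7 mm and 0.125 rad, less where a joint would pass 70% of its speed; a pose out of reach is approached as far as the arm can. The fingers move at their own pace and stop on an object; the grip force is fixed at half the most. Time passes only in rows, so rows that do not move let the fingers close. The tool returns the time, the measured TCP pose, the force, the opening and the grip force at its end. only (a regular expression) keeps the lines of the reply that match it, lines (a string "A,B") keeps lines A to B, and quiet returns only ok. No shift or turn number may pass 1 either way. Input that does not fit is refused with a message, and nothing moves.
- manip.read_state(): the state, without advancing time (a new reading comes with each control period).
- manip.grab_frame(name): name is "scene" or "side" or "wrist"; returns a dict with "image" (480x640x3 uint8, red, green, blue), "depth" (480x640 float32, mm along the optical axis (not along the pixel's ray), 0 where there is no reading), "fx", "fy", "cx", "cy" (pixels), "view" (4x4, takes a point from world to camera coordinates). Camera axes: x right, y up, looking along -z (the intrinsics and any distortion apply to the point x, -y, -z); pixel columns grow to the right and rows downward; lengths in mm; the calibration is good to about 2 mm. A picture is of the moment at which its call begins.
- manip.finish_job(): hands the job in; it is judged then, once.
The state is a dict: "time": time; "joints": joint angles; "qd": joint speeds; "joint_torque": joint torques, N m; "tcp_pos": TCP position; "eef_rot": TCP orientation; "contact_force": force on the tool from outside, world axes, zero at the start; "wrist_torque": the same for the moment, N m; "width": finger opening in mm; "grasp_force": force on a finger pad.
Only numpy, scipy, OpenCV 4.12 (cv2) and the standard library are available. Lean on these libraries where they do the work, as an engineer would, in place of code of your own. Each camera call takes 0.05 s, during which the arm holds its last target. There are 200 camera calls.

### The job

Assemble the microscope illuminator: drop the amber filter into the open barrel so that it lies flat on the bottom, then lower the winged retaining ring onto it with its two lugs through the barrel's two slots, and turn the ring clockwise, seen from above, about a quarter turn until it is locked under the lip. Leave the green filter where it lies, and let go of everything.

Things in the scene. Friction and masses are not known exactly. Their poses are not given: they have to be found in the camera images.
- barrel: Fixed dark open barrel, 108 mm across, 44 mm high. Origin: centre of underside, z up. Floor 14 mm up; well 66 wide to 26 mm; undercut 96 wide above it; bright bevelled lip, 66 opening, underside 39 falling to 36 mm. Lip slots at +x and -x, 50 deg wide, out to r 48, marked by white bars on the rim. Stops end the clockwise turn at about 93 deg and block counter-clockwise.
- amber_filter: Filter to fit: AMBER (orange) glass in a black rim, a disc 48 mm across, 14 thick, flat on the bench, about 50 g. Origin: centre of underside, z up. Grip across the diameter, any yaw. Released centred over the barrel with its underside at rim height, it falls flat; seated, its underside is 14 mm above the bench. It and the green one change places between starts.
- green_filter: Wrong filter, GREEN glass in a black rim, leave it: a disc 48 mm across, 14 thick, flat on the bench, at least 10 cm from the amber one. Origin: centre of underside.
- retaining_ring: Aluminium ring, 90 g, on bench. Origin: centre of underside, z up. Flange 52 mm wide, 6 thick, hole 32; red-marked lugs 14 wide along +x, -x out to r 41. Two upright wings, tops 40 mm up, 22 long in x, outer faces 44 apart facing +y, -y: grip both across these faces, tips 20 below tops. Enters with x along barrel x, play 7 mm; on the filter wing tops are 68 mm up. Same after a half turn.

How it is judged:
By the outcome, as a careful person would: the job done as asked, in the order asked, and still so for the second after the job is handed in, with the robot touching nothing.
It also fails if it takes over 51 s, if anything falls off the work surface, if the arm or the gripper's body presses on something with over 40 N, if the wrist force passes 120 N, or if a joint passes its speed limit or range.

## Working session

There is one attempt and no reset: what is moved stays moved. The work goes in short steps, Python scripts to look and compute and a tool call to move; the robot and the scene stay as the last step left them, time stands still between calls to the robot, and variables do not carry over. Pictures are saved under pics/ and viewed, at most 10 in all, crops included, and the job is handed in when it is done.

```bash
ls; mkdir -p pics; cat > h.py <<'E'
import numpy as np, cv2
from cell import manip
def grab(n):
    f=manip.grab_frame(n); np.savez('pics/'+n+'.npz',**f); return f
def load(n): return dict(np.load('pics/'+n+'.npz'))
def px2w(f,u,v,d=None):
    if d is None:
        p=f['depth'][int(v)-1:int(v)+2,int(u)-1:int(u)+2]; d=np.median(p[p>0])
    c=np.array([(u-f['cx'])/f['fx']*d,-(v-f['cy'])/f['fy']*d,-d,1])
    return (np.linalg.inv(f['view'])@c)[:3]
def ray_z(f,u,v,z):
    a=np.linalg.inv(f['view'])[:3,3]; b=px2w(f,u,v,100.); return a+(b-a)*(z-a[2])/(b[2]-a[2])
E
python3 - <<'E'
from h import *
for n in ('scene','side'):
    f=grab(n); cv2.imwrite(f'pics/{n}0.png',f['image'][:,:,::-1]); print(n,[k for k in f],f['fx'],f['cx'],np.round(np.linalg.inv(f['view']),2).tolist())
print(manip.read_state())
E
```

```text
cell.py
pics
scene ['image', 'depth', 'fx', 'fy', 'cx', 'cy', 'view'] 453.5497558197477 326.968670777725 [[-0.02, -0.43, 0.9, 1358.92], [1.0, -0.02, 0.02, -40.64], [0.01, 0.9, 0.43, 464.13], [0.0, 0.0, 0.0, 1.0]]
side ['image', 'depth', 'fx', 'fy', 'cx', 'cy', 'view'] 598.0208236936102 317.64488849330337 [[-0.25, -0.69, 0.68, 1364.24], [0.97, -0.19, 0.17, 170.12], [0.01, 0.7, 0.71, 916.28], [0.0, 0.0, 0.0, 1.0]]
{'time': 0.1, 'joints': array([-1.25461393e+00,  3.51187521e-01,  1.65234256e+00,  2.14880419e-05,
        1.13909569e+00, -8.46382383e-02]), 'qd': array([-0.00172799, -0.00052   , -0.00089942,  0.00020061,  0.00099497,
       -0.00070315]), 'joint_torque': array([-2.94864276e-04, -4.98030066e+01, -2.85703540e+01,  7.00186682e-02,
        2.38498201e-02, -1.66886622e-05]), 'tcp_pos': array([ 214.56722271, -506.30014518,  404.2589967 ]), 'eef_rot': array([-3.14056488e+00, -1.06774454e-04,  4.00811584e-01]), 'contact_force': array([ 0.23681107, -0.04143798,  0.13778077]), 'wrist_torque': array([-0.00963184, -0.04087563, -0.00319905]), 'grasp_force': 0.0, 'width': 93.26752667752142}
```

View pics/side0.png

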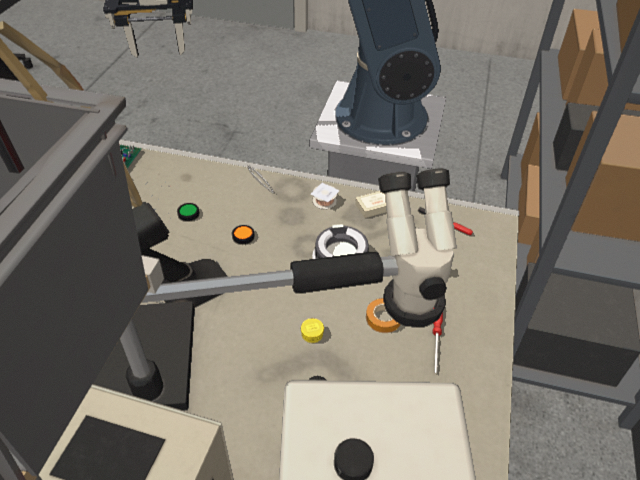

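View pics/scene0.png

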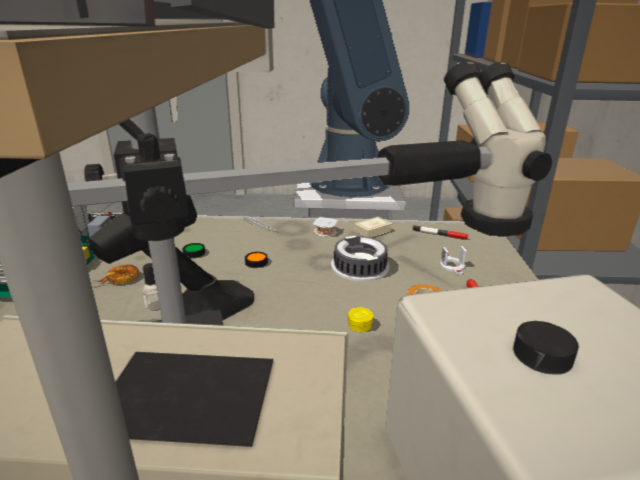

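The side view shows the amber filter at (243,234), green at (188,212) and the barrel at (341,243). The scene view shows amber at (256,259), green at (194,250), the barrel at (360,255) and the ring at (453,260). A microscope head and boom hang over the bench.

```bash
python3 - <<'E'
from h import *
s=load('side'); c=load('scene')
for nm,f,L in (('side',s,{'amber':(243,234),'green':(188,212),'boomL':(200,285),'boomgrip':(340,272),'head':(420,260),'headlow':(414,312),'armknob':(433,287),'eyeL':(397,182),'eyeR':(435,178),'post':(140,340),'box':(370,400),'yellow':(312,328),'lever':(150,225)}),
 ('scene',c,{'amber':(256,259),'green':(194,249),'boom':(250,180),'boomgrip':(430,162),'head':(510,160),'headlow':(497,218),'tubes':(465,75),'ringfl':(453,266),'wingL':(444,257),'wingR':(463,255),'boxtop':(470,320),'postblk':(150,190),'lever':(195,265),'foot':(230,297),'barrelrim':(360,267)})):
    for k,(u,v) in L.items(): print(nm,k,np.round(px2w(f,u,v)).astype(int))
# overhead obstacles: points cloud with x<800, z>60, per y bins
P=[]
for f in (s,c):
    v,u=np.mgrid[0:480:2,0:640:2]; d=f['depth'][::2,::2]; m=d>0
    q=np.stack([(u-f['cx'])/f['fx']*d,-(v-f['cy'])/f['fy']*d,-d,np.ones_like(d)],-1)[m]
    P.append((q@np.linalg.inv(f['view']).T)[:,:3])
P=np.vstack(P); np.save('pics/P.npy',P)
for y in range(-500,500,50):
    q=P[(abs(P[:,1]-y-25)<25)&(P[:,0]>250)&(P[:,0]<900)&(P[:,2]>60)]
    out=[]
    for x in range(250,900,50):
        r=q[abs(q[:,0]-x-25)<25]
        out.append(f'{int(r[:,2].min())}-{int(r[:,2].max())}' if len(r)>2 else '.')
    print(y,out)
E
```

```text
side amber [ 529 -200   10]
side green [ 497 -340   11]
side boomL [924 -92 329]
side boomgrip [856  76 330]
side head [818 174 341]
side headlow [825 180 241]
side armknob [843 197 323]
side eyeL [755 125 412]
side eyeR [732 172 410]
side post [ 845 -279   28]
side box [957 145 206]
side yellow [736   8  22]
side lever [ 748 -267  225]
scene amber [ 536 -202   12]
scene green [ 498 -342   12]
scene boom [ 945 -123  323]
scene boomgrip [870  63 322]
scene head [832 165 316]
scene headlow [826 165 239]
scene tubes [763 117 403]
scene ringfl [522 210  -1]
scene wingL [531 186  24]
scene wingR [527 225  28]
scene boxtop [1001   90  207]
scene postblk [1020 -189  338]
scene lever [ 724 -265  101]
scene foot [ 704 -218   28]
scene barrelrim [588  11  28]
-500 ['.', '.', '.', '.', '.', '.', '.', '.', '.', '.', '.', '.', '.']
-450 ['.', '.', '.', '.', '.', '.', '.', '.', '.', '.', '.', '.', '.']
-400 ['.', '.', '.', '.', '.', '.', '.', '.', '75-82', '60-81', '196-206', '164-200', '.']
-350 ['.', '.', '.', '.', '.', '.', '.', '.', '.', '61-229', '136-210', '160-206', '.']
-300 ['.', '.', '.'
[... 549 characters left out ...]
.', '.', '.', '.', '.', '.', '.', '389-404', '.', '293-338', '295-338']
100 ['.', '.', '.', '.', '.', '.', '.', '.', '.', '377-418', '227-417', '219-363', '307-322']
150 ['.', '.', '.', '.', '.', '.', '.', '.', '.', '361-417', '337-385', '208-359', '.']
200 ['.', '.', '.', '.', '.', '.', '.', '.', '.', '.', '223-374', '220-341', '.']
250 ['.', '.', '.', '.', '.', '.', '.', '.', '.', '.', '.', '.', '.']
300 ['.', '.', '.', '.', '.', '.', '.', '.', '.', '.', '.', '.', '.']
350 ['.', '.', '.', '.', '.', '.', '.', '.', '.', '.', '.', '.', '.']
400 ['62-498', '.', '.', '.', '.', '.', '.', '.', '.', '.', '.', '.', '.']
450 ['60-505', '65-505', '.', '.', '.', '.', '.', '.', '.', '.', '.', '.', '.']
```

```bash
cat >> h.py <<'E'
def T(rot,p):
    from scipy.spatial.transform import Rotation as R
    M=np.eye(4); M[:3,:3]=R.from_euler('xyz',rot).as_matrix(); M[:3,3]=p; return M
def shift(x,y,z,yaw=None,cmd=None):
    "tool-axes move from measured pose to world TCP target"
    s=manip.read_state(); M=T(s['eef_rot'],s['tcp_pos'])
    d=M[:3,:3].T@(np.array([x,y,z])-s['tcp_pos'])
    t=None if yaw is None else -((yaw-s['eef_rot'][2]+np.pi)%(2*np.pi)-np.pi)
    print('t',round(s['time'],2),'tcp',np.round(s['tcp_pos'],1),'rot',np.round(s['eef_rot'],4),'q6',round(s['joints'][5],2),'\n shift',np.round(d,1),'turn',t if t is None else round(t,3))
E
python3 - <<'E'
from h import *
f=grab('wrist'); s=manip.read_state()
print(f['fx'],f['cx'],f['cy'],np.round(np.linalg.inv(T(s['eef_rot'],s['tcp_pos']))@np.linalg.inv(f['view']),3))
shift(430,-160,420,0.0)
E
```

```text
337.4018710395737 323.74190067297997 240.69908087197985 [[-1.0000e-03  9.5900e-01  2.8500e-01  7.9006e+01]
 [ 1.0000e+00  1.0000e-03  0.0000e+00 -5.3400e-01]
 [ 0.0000e+00  2.8500e-01 -9.5900e-01  2.0067e+01]
 [ 0.0000e+00  0.0000e+00  0.0000e+00  1.0000e+00]]
t 0.15 tcp [ 214.6 -506.3  404.4] rot [-3.1408e+00 -1.0000e-04  4.0080e-01] q6 -0.08 
 shift [ 333.5 -234.8  -15.4] turn 0.401
```

The rows are not in the units I measure in: shifts go in shares of 800 mm and turns go in shares of 2 pi rad. I convert before sending: 421 mm / 800 = 0.5263, 307 mm / 800 = 0.3838, 0.4 rad / 6.2832 = 0.0637.

>>> advance(offsets=[[[0.0375, -0.0238, -0.0025], 0.0159, 93], [[0.0875, -0.055, -0.005], 0.0318, 93], [[0.1375, -0.0863, -0.0075], 0.0477, 93], [[0.1875, -0.1175, -0.01], 0.0637, 93], [[0.2375, -0.1488, -0.0125], 0.0637, 93], [[0.2863, -0.1788, -0.015], 0.0637, 93], [[0.335, -0.2088, -0.0175], 0.0637, 93], [[0.3838, -0.2388, -0.0188], 0.0637, 93], [[0.4325, -0.27, -0.0188], 0.0637, 93], [[0.4813, -0.3, -0.0188], 0.0637, 93], [[0.5125, -0.32, -0.0188], 0.0637, 93], [[0.5263, -0.3288, -0.0188], 0.0637, 93]])

```text
time: 1.15
tcp_pos: [498.8, -100.2, 419.8]
eef_rot: [3.142, -0.0, 0.001]
contact_force: [0.1, -1.2, 0.2]
width: 93.2
grasp_force: 0.0
```

>>> advance(offsets=[[[0, 0, 0], 0, 93]])

```text
time: 1.23
tcp_pos: [500.5, -97.5, 419.6]
eef_rot: [-3.14, -0.001, 0.005]
contact_force: [0.1, -1.5, -1.2]
width: 93.2
grasp_force: 0.0
```

```bash
python3 - <<'E'
from h import *
f=grab('wrist'); np.savez('pics/w1.npz',**f); cv2.imwrite('pics/w1.png',f['image'][:,:,::-1]); shift(520,-190,300,0)
E
```

```text
t 1.28 tcp [499.2 -99.6 419.4] rot [-3.1412e+00  3.0000e-04  5.4000e-03] q6 1.28 
 shift [ 20.3  90.5 119.4] turn 0.005
```

View pics/w1.png

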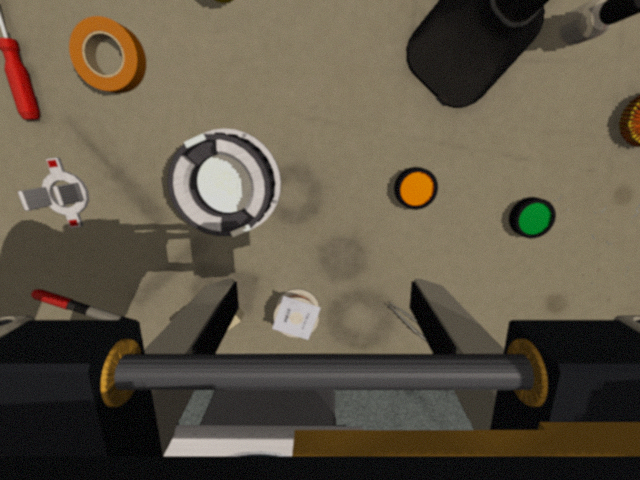

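The wrist view shows amber at (416,188), green (532,217), and the barrel's lip centred near (222,180) with slot bars at (195,141) and (240,232). The ring's red lugs are at (53,163) and (74,223). I'll take a closer second view over amber.

Scaled: 119 mm / 800 = 0.1488, 105 mm / 800 = 0.1313.

>>> advance(offsets=[[[0.0063, 0.0313, 0.0375], 0, 93], [[0.015, 0.0688, 0.0813], 0, 93], [[0.025, 0.1, 0.1313], 0, 93], [[0.025, 0.1125, 0.1488], 0, 93], [[0.025, 0.1125, 0.1488], 0, 93], [[0.025, 0.1125, 0.1488], 0, 93]])

```text
time: 1.78
tcp_pos: [517.4, -193.3, 300.0]
eef_rot: [-3.14, 0.002, -0.001]
contact_force: [-0.0, -0.3, -0.0]
width: 93.0
grasp_force: 0.0
```

```bash
python3 - <<'E'
from h import *
f=grab('wrist'); np.savez('pics/w2.npz',**f); cv2.imwrite('pics/w2.png',f['image'][:,:,::-1])
g=dict(np.load('pics/w1.npz'))
def orange(f,lo,hi,box=None):
    h=cv2.cvtColor(f['image'],cv2.COLOR_RGB2HSV); m=cv2.inRange(h,lo,hi)
    n,l,st,c=cv2.connectedComponentsWithStats(m); return [(np.round(c[i],1).tolist(),int(st[i,4])) for i in range(1,n) if st[i,4]>25]
for k in (f,g): print('amber',orange(k,(10,200,150),(18,255,255)))
print('red',orange(g,(0,150,90),(6,255,255)),orange(g,(174,150,90),(180,255,255)))
shift(530,-200,250,0)
big=cv2.resize(g['image'][120:250,10:290],None,fx=2.85,fy=2.85,interpolation=cv2.INTER_CUBIC); cv2.imwrite('pics/w1c.png',big[:,:,::-1])
E
```

```text
amber [([335.1, 226.6], 1603)]
amber [([103.2, 52.8], 2066), ([416.3, 188.4], 835)]
red [([17.9, 79.7], 1469), ([51.9, 163.3], 37), ([51.0, 300.0], 231)] []
t 1.83 tcp [ 517.8 -192.6  301.3] rot [-3.1414e+00  2.0000e-04 -4.0000e-04] q6 1.13 
 shift [12.2  7.4 51.3] turn -0.0
```

View pics/w2.png

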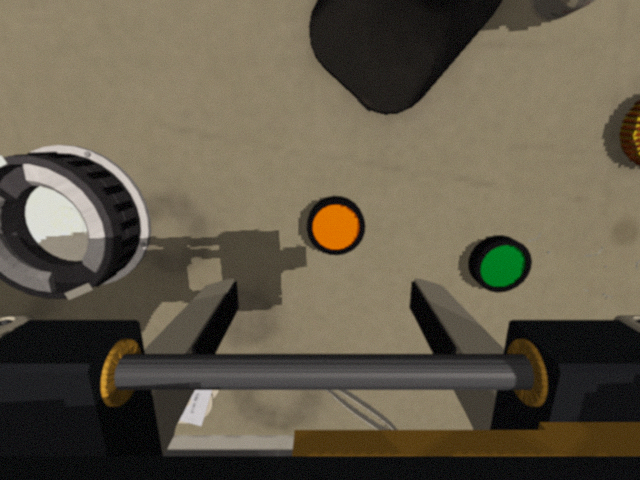

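View pics/w1c.png

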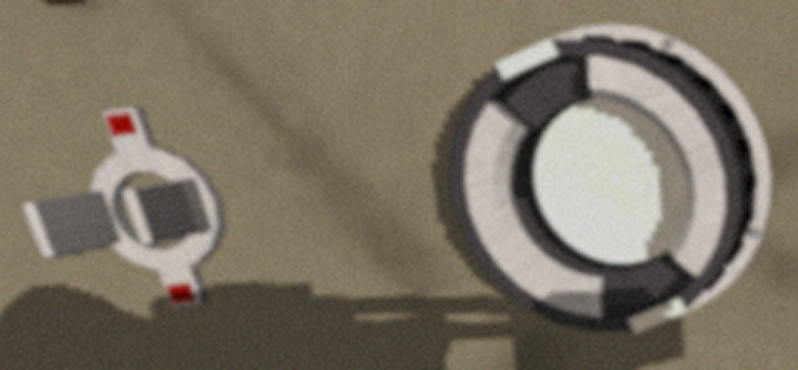

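Crop w1c puts the slot bars at (527,59) and (657,315), and the red lug marks at (121,125) and (180,293). In w2, amber is at (335,227) and the barrel is partly visible at left.

```bash
cat >> h.py <<'E'
def tri(obs):
    A=np.zeros((3,3)); b=np.zeros(3)
    for f,u,v in obs:
        o=np.linalg.inv(f['view'])[:3,3]; d=px2w(f,u,v,100.)-o; d/=np.linalg.norm(d); M=np.eye(3)-np.outer(d,d); A+=M; b+=M@o
    return np.linalg.solve(A,b)
E
python3 - <<'E'
from h import *
g=dict(np.load('pics/w1.npz'));f=dict(np.load('pics/w2.npz'))
print('amber tri',tri([(g,416.3,188.4),(f,335.1,226.6)]),'z14',ray_z(g,416.3,188.4,14)[:2],ray_z(f,335.1,226.6,14)[:2],'depth',px2w(f,335,226))
a,b=(ray_z(g,10+u/2.85,120+v/2.85,44) for u,v in((527,59),(657,315))); d=a-b
print('barrel',(a+b)/2,np.linalg.norm(d),np.arctan2(d[1],d[0]),px2w(g,195,141),px2w(g,241,230),px2w(f,80,292))
a,b=(ray_z(g,10+u/2.85,120+v/2.85,6) for u,v in((121,125),(180,293))); d=a-b
print('ring',(a+b)/2,np.linalg.norm(d),np.arctan2(d[1],d[0]))
E
```

```text
amber tri [ 528.11262897 -201.9761344    13.49002294] z14 [ 527.91282128 -201.98685979] [ 528.51879127 -201.826474  ] depth [ 528.49376884 -201.80908352   11.91353909]
barrel [532.0107922   13.94742569  44.        ] 101.87710532800584 0.4038156986083044 [578.56537405  33.55819948  44.9404949 ] [485.97480367  -6.82500082  44.79752566] [485.02698921  -6.30839303  44.35605172]
ring [518.13666922 208.51738718   6.        ] 69.66705860605073 0.1355962517792086
```

>>> advance(offsets=[[[0.0038, 0.005, 0.025], 0, 93], [[0.01, 0.0125, 0.0625], 0, 93], [[0.0125, 0.0125, 0.1], 0, 93], [[0.0125, 0.0125, 0.1125], 0, 93], [[0.0125, 0.0125, 0.1125], 0, 93], [[0.0125, 0.0125, 0.1125], 0, 93], [[0.0125, 0.0125, 0.1125], 0, 93]])

```text
time: 2.42
tcp_pos: [528.6, -202.2, 213.0]
eef_rot: [3.14, -0.003, 0.001]
contact_force: [-0.1, 0.2, -0.1]
width: 93.2
grasp_force: 0.0
```

```bash
python3 - <<'E'
from h import *
shift(528.2,-201.9,189,0)
f=grab('wrist'); shift(528.2,-201.9,189,0); cv2.imwrite('pics/w3.png',f['image'][:,:,::-1])
h=cv2.cvtColor(f['image'],cv2.COLOR_RGB2HSV); m=cv2.inRange(h,(10,200,150),(18,255,255)); n,l,st,c=cv2.connectedComponentsWithStats(m)
for i in range(1,n):
    if st[i,4]>300: print(c[i],st[i],ray_z(f,*c[i],13.5))
s=manip.read_state();print(np.round(np.linalg.inv(T(s['eef_rot'],s['tcp_pos']))@np.linalg.inv(f['view'])[:,3],1))
E
```

```text
t 2.42 tcp [ 528.6 -202.2  213. ] rot [ 3.1403e+00 -2.6000e-03  1.2000e-03] q6 1.12 
 shift [-0.5 -0.3 24. ] turn 0.001
t 2.47 tcp [ 528.6 -202.3  212.9] rot [ 3.1403e+00 -2.8000e-03  1.0000e-03] q6 1.12 
 shift [-0.5 -0.4 23.9] turn 0.001
[323.93856655 284.43600683] [ 293  256   63   57 2344] [ 528.41618519 -202.24363399   13.5       ]
[78.9 -0.3 19.9  1. ]
```

Scaled: 21 mm / 800 = 0.0263, 18 mm / 800 = 0.0225.

>>> advance(offsets=[[[0, 0, 0.0125], 0, 93], [[0, 0, 0.0225], 0, 93], [[0, 0, 0.0263], 0, 93], [[0, 0, 0.0263], 0, 70], [[0, 0, 0.0263], 0, 44], [[0, 0, 0.0263], 0, 44], [[0, 0, 0.0263], 0, 44], [[0, 0, 0.0263], 0, 44], [[0, 0, 0.0263], 0, 44], [[0, 0, 0.0263], 0, 44]])

```text
time: 3.3
tcp_pos: [528.1, -202.3, 189.9]
eef_rot: [3.142, -0.0, 0.001]
contact_force: [-0.7, -0.9, 0.2]
width: 51.0
grasp_force: 0.0
```

```bash
python3 -c "
from h import *
shift(532,14,300,0)"
```

```text
t 3.3 tcp [ 528.1 -202.3  189.9] rot [ 3.1415e+00 -2.0000e-04  8.0000e-04] q6 1.12 
 shift [   4.1 -216.3 -110.1] turn 0.001
```

>>> advance(offsets=[[[0, 0, 0], 0, 40], [[0, 0, 0], 0, 40], [[0, 0, 0], 0, 40], [[0, 0, 0], 0, 40]])

```text
time: 3.63
tcp_pos: [528.1, -202.3, 189.8]
eef_rot: [3.142, -0.0, 0.001]
contact_force: [-1.2, -0.8, 1.6]
width: 47.3
grasp_force: 30.0
```

>>> advance(offsets=[[[0, 0, -0.0188], 0, 40], [[0, -0.0063, -0.0563], 0, 40], [[0.0013, -0.0313, -0.1], 0, 40], [[0.0025, -0.075, -0.1313], 0, 40], [[0.0038, -0.1188, -0.1375], 0, 40], [[0.005, -0.1625, -0.1375], 0, 40], [[0.005, -0.2063, -0.1375], 0, 40], [[0.005, -0.2438, -0.1375], 0, 40], [[0.005, -0.2638, -0.1375], 0, 40], [[0.005, -0.27, -0.1375], 0, 40], [[0.005, -0.27, -0.1375], 0, 40], [[0.005, -0.27, -0.1375], 0, 40]])

```text
time: 4.63
tcp_pos: [532.0, 13.1, 299.7]
eef_rot: [3.141, 0.0, 0.001]
contact_force: [0.2, -0.3, 0.1]
width: 47.3
grasp_force: 30.0
```

```bash
python3 - <<'E'
from h import *
f=grab('wrist'); cv2.imwrite('pics/w4.png',f['image'][:,:,::-1]); np.savez('pics/w4.npz',**f); shift(532,14,240,0)
E
```

```text
t 4.68 tcp [532.   12.8 299.6] rot [3.1414e+00 1.0000e-04 1.0000e-04] q6 1.51 
 shift [ 0.  -1.2 59.6] turn 0.0
```

View pics/w4.png

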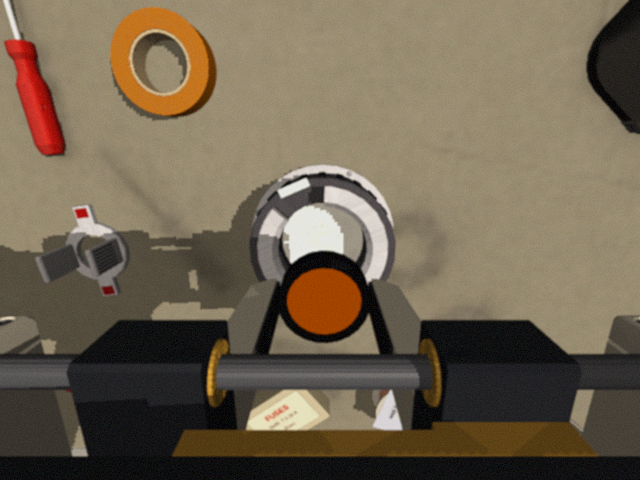

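Amber is held level over the barrel at (322,300), and the slot bar shows at (295,187). The ring's lugs are at (83,213) and (109,289). I'll lower to rim height and release.

Scaled: 64 mm / 800 = 0.08, 60 mm / 800 = 0.075.

>>> advance(offsets=[[[0, -0.0013, 0.025], 0, 40], [[0, -0.0013, 0.0563], 0, 40], [[0, -0.0013, 0.075], 0, 40], [[0, -0.0013, 0.08], 0, 40], [[0, -0.0013, 0.08], 0, 40], [[0, -0.0013, 0.08], 0, 40], [[0, -0.0013, 0.08], 0, 40]])

```text
time: 5.27
tcp_pos: [532.3, 14.3, 236.8]
eef_rot: [3.141, -0.002, 0.0]
contact_force: [0.3, 0.6, -0.2]
width: 46.9
grasp_force: 30.0
```

```bash
python3 - <<'E'
from h import *
shift(532,14,235,0)
g=dict(np.load('pics/w1.npz'));f=dict(np.load('pics/w4.npz'))
h=cv2.cvtColor(f['image'],cv2.COLOR_RGB2HSV); m=cv2.inRange(h,(0,150,60),(6,255,255)); n,l,st,c=cv2.connectedComponentsWithStats(m)
print([(c[i],st[i,4]) for i in range(1,n) if 15<st[i,4]<400])
a=tri([(g,52.5,163.9),(f,83,213)]); b=tri([(g,73.2,222.8),(f,109,289)]); print(a,b)
a=ray_z(f,83,213,6);b=ray_z(f,109,289,6);d=a-b;print((a+b)/2,np.linalg.norm(d),np.arctan2(d[1],d[0]))
E
```

```text
t 5.27 tcp [532.3  14.3 236.8] rot [ 3.1414e+00 -1.7000e-03  3.0000e-04] q6 1.51 
 shift [-0.3  0.3  1.8] turn 0.0
[(array([ 81.16666667, 212.86904762]), np.int32(84)), (array([107.64516129, 289.79032258]), np.int32(62))]
[552.56288489 214.94804301   3.09474524] [482.64441799 206.86105098   1.35837396]
[519.16687176 207.77277347   6.        ] 68.9993390680085 0.13238348866531136
```

Scaled: -85 mm / 800 = -0.1063, -75 mm / 800 = -0.0938.

>>> advance(offsets=[[[0, 0, 0.0013], 0, 60], [[0, 0, 0.0013], 0, 80], [[0, 0, 0.0013], 0, 93], [[0, 0, 0.0013], 0, 93], [[0, 0, 0.0013], 0, 93], [[0, 0, 0.0013], 0, 93], [[0, 0, -0.0125], 0, 93], [[0, 0, -0.05], 0, 93], [[0, 0, -0.0938], 0, 93], [[0, 0, -0.1063], 0, 93], [[0, 0, -0.1063], 0, 93]])

```text
time: 6.18
tcp_pos: [532.5, 14.7, 324.1]
eef_rot: [3.141, -0.006, 0.001]
contact_force: [0.2, -0.6, 0.8]
width: 92.9
grasp_force: 0.0
```

```bash
python3 - <<'E'
from h import *
f=grab('wrist'); cv2.imwrite('pics/w5.png',f['image'][150:400,170:490,::-1].repeat(2,0).repeat(2,1)); np.savez('pics/w5.npz',**f); shift(518.7,208.2,320,0.134+np.pi)
E
```

```text
t 6.23 tcp [532.   14.8 322. ] rot [ 3.1415e+00 -2.7000e-03  8.0000e-04] q6 1.51 
 shift [ -13.1 -193.5    1.9] turn 3.008
```

View pics/w5.png

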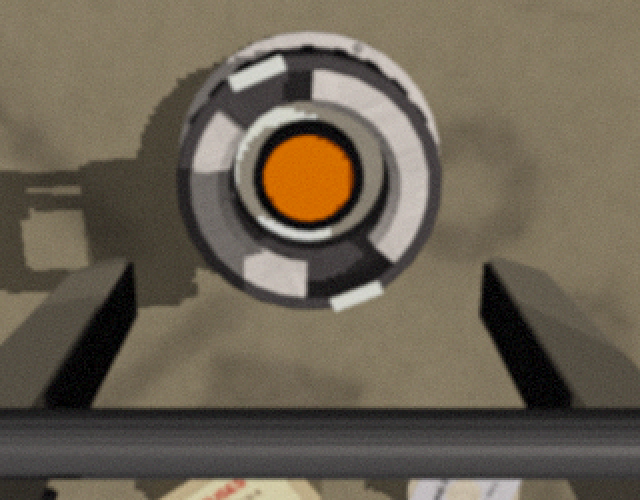

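Amber lies in the barrel at crop (310,178), and the bars are at crop (257,72) and (357,297). Next is the move to the ring with a half turn for wrist range.

Scaled: -193 mm / 800 = -0.2413, -185 mm / 800 = -0.2313, -1.2 rad / 6.2832 = -0.191.

```bash
python3 - <<'E'
from h import *
f=dict(np.load('pics/w5.npz'))
a,b=(ray_z(f,170+u/2,150+v/2,44) for u,v in((257,72),(357,297))); d=a-b
print('barrel',(a+b)/2,np.linalg.norm(d),np.arctan2(d[1],d[0]))
for p in((325,240),(317,228),(335,250),(325,228),(318,250)): print(px2w(f,*p))
E
```

```text
barrel [532.12843939  14.23194538  44.        ] 102.9432383684833 0.4030611511266808
[531.19366236  13.93496829  26.25122989]
[541.72239154  20.7548386   25.92177248]
[522.02962314   5.24523314  25.77299518]
[541.79023225  13.94926842  26.18399947]
[522.17539201  19.98513475  26.2423395 ]
```

>>> advance(offsets=[[[-0.0025, -0.0313, 0], -0.0191, 93], [[-0.005, -0.075, 0], -0.0382, 93], [[-0.0075, -0.1188, 0], -0.0573, 93], [[-0.01, -0.1625, 0], -0.0764, 93], [[-0.0125, -0.2, 0], -0.0955, 93], [[-0.015, -0.2313, 0], -0.1146, 93], [[-0.0163, -0.2413, 0], -0.1337, 93], [[-0.0163, -0.2413, 0], -0.1528, 93], [[-0.0163, -0.2413, 0], -0.1719, 93], [[-0.0163, -0.2413, 0], -0.191, 93], [[-0.0163, -0.2413, 0], -0.2101, 93], [[-0.0163, -0.2413, 0], -0.2292, 93]])

```text
time: 7.23
tcp_pos: [518.4, 207.7, 318.9]
eef_rot: [-3.139, 0.001, 1.447]
contact_force: [-0.9, 0.3, 0.9]
width: 92.9
grasp_force: 0.0
```

>>> advance(offsets=[[[0, 0, 0], -0.0191, 93], [[0, 0, 0], -0.0382, 93], [[0, 0, 0], -0.0573, 93], [[0, 0, 0], -0.0764, 93], [[0, 0, 0], -0.0955, 93], [[0, 0, 0], -0.1146, 93], [[0, 0, 0], -0.1337, 93], [[0, 0, 0], -0.1528, 93], [[0, 0, 0], -0.1719, 93], [[0, 0, 0], -0.191, 93], [[0, 0, 0], -0.2101, 93], [[0, 0, 0], -0.2292, 93]])

```text
time: 8.23
tcp_pos: [518.4, 207.6, 319.0]
eef_rot: [-3.14, -0.002, 2.887]
contact_force: [0.2, 0.4, -0.7]
width: 92.8
grasp_force: 0.0
```

>>> advance(offsets=[[[0, 0, 0], -0.0191, 93], [[0, 0, 0], -0.0382, 93], [[0, 0, 0], -0.0573, 93], [[0, 0, 0], -0.0629, 93], [[0, 0, 0], -0.0629, 93], [[0, 0, 0], -0.0629, 93]])

```text
time: 8.73
tcp_pos: [518.5, 207.6, 319.5]
eef_rot: [-3.141, -0.002, -3.009]
contact_force: [-0.5, -0.4, 1.1]
width: 92.9
grasp_force: 0.0
```

```bash
python3 - <<'E'
from h import *
f=grab('wrist'); cv2.imwrite('pics/w6.png',f['image'][:,:,::-1]); np.savez('pics/w6.npz',**f); shift(518.7,208.2,240,0.134+np.pi)
E
```

```text
t 8.78 tcp [518.6 207.7 319.8] rot [-3.1414e+00 -1.6000e-03 -3.0092e+00] q6 -1.41 
 shift [-0.3  0.5 79.8] turn -0.002
```

View pics/w6.png

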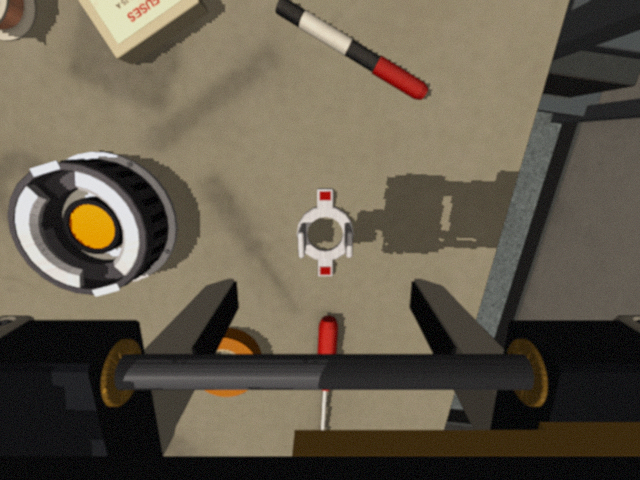

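The ring is centred between the fingers, with lugs at (325,195) and (325,270) and wings at (302,240) and (350,240). Its axis lies along the tool's x.

```bash
python3 - <<'E'
from h import *
f=dict(np.load('pics/w6.npz')); g=dict(np.load('pics/w1.npz')); k=dict(np.load('pics/w4.npz'))
h=cv2.cvtColor(f['image'],cv2.COLOR_RGB2HSV); m=cv2.inRange(h,(0,120,60),(8,255,255))|cv2.inRange(h,(172,120,60),(180,255,255)); n,l,st,c=cv2.connectedComponentsWithStats(m)
C=[c[i] for i in range(1,n) if 30<st[i,4]<300 and 300<c[i][0]<350 and c[i][1]<300]; print(C)
a=ray_z(f,*C[1],6);b=ray_z(f,*C[0],6);d=a-b;print((a+b)/2,np.linalg.norm(d),np.arctan2(d[1],d[0]))
print('tri',tri([(f,*C[1]),(k,81.2,212.9)]),tri([(f,*C[0]),(k,107.6,289.8)]))
for p in((302,235),(303,245),(350,235),(349,245)): print('wing',px2w(f,*p))
c=(a+b)/2; shift(c[0],c[1],206,np.arctan2(d[1],d[0])+np.pi)
E
```

```text
[array([324.63414634, 195.51219512]), array([324.8028169 , 270.32394366])]
[518.97487021 208.8429921    6.        ] 69.96459202399299 0.13492175829647976
tri [553.51362756 213.53630295   6.34334368] [484.32659132 204.20275613   6.4418228 ]
wing [512.81928388 189.61236669  39.90911054]
wing [521.16313769 191.35020676  39.48038054]
wing [507.65019117 227.58183057  40.37011089]
wing [516.10561025 228.10360309  40.05218328]
t 8.78 tcp [518.6 207.7 319.8] rot [-3.1414e+00 -1.6000e-03 -3.0092e+00] q6 -1.41 
 shift [ -0.7   1.1 113.8] turn -0.003
```

Scaled: 114 mm / 800 = 0.1425, 110 mm / 800 = 0.1375.

>>> advance(offsets=[[[0, 0, 0.0313], 0, 93], [[0, 0.0013, 0.075], 0, 93], [[0, 0.0013, 0.1188], 0, 93], [[0, 0.0013, 0.1375], 0, 80], [[-0.0013, 0.0013, 0.1425], 0, 60], [[-0.0013, 0.0013, 0.1425], 0, 40], [[-0.0013, 0.0013, 0.1425], 0, 40], [[-0.0013, 0.0013, 0.1425], 0, 40], [[-0.0013, 0.0013, 0.1425], 0, 40], [[-0.0013, 0.0013, 0.1425], 0, 40], [[-0.0013, 0.0013, 0.1425], 0, 40], [[-0.0013, 0.0013, 0.1425], 0, 40]])

```text
time: 9.78
tcp_pos: [519.8, 208.9, 207.4]
eef_rot: [3.141, 0.001, -3.007]
contact_force: [-1.9, -0.4, 5.2]
width: 43.7
grasp_force: 30.0
```

>>> advance(offsets=[[[0, 0, 0], 0, 40], [[0, 0, 0], 0, 40], [[0, 0, 0], 0, 40], [[0, 0, 0], 0, 40], [[0, 0, 0], 0, 40]])

```text
time: 10.2
tcp_pos: [519.8, 208.9, 207.4]
eef_rot: [3.141, 0.001, -3.007]
contact_force: [-1.5, -0.3, 6.6]
width: 43.6
grasp_force: 30.0
```

```bash
python3 -c "
from h import *
shift(532.1,14.1,310,0.404+np.pi)"
```

```text
t 10.2 tcp [519.8 208.9 207.4] rot [ 3.1414e+00  8.0000e-04 -3.0075e+00] q6 -1.41 
 shift [  13.8 -194.7 -102.7] turn -0.27
```

Scaled: -195 mm / 800 = -0.2438, -192 mm / 800 = -0.24, -0.27 rad / 6.2832 = -0.043.

>>> advance(offsets=[[[0, 0, -0.0188], 0, 40], [[0, 0, -0.0625], 0, 40], [[0.0025, -0.025, -0.1063], -0.008, 40], [[0.0063, -0.0625, -0.1288], -0.0159, 40], [[0.01, -0.1063, -0.1288], -0.0318, 40], [[0.0125, -0.15, -0.1288], -0.043, 40], [[0.015, -0.1938, -0.1288], -0.043, 40], [[0.0175, -0.225, -0.1288], -0.043, 40], [[0.0175, -0.24, -0.1288], -0.043, 40], [[0.0175, -0.2438, -0.1288], -0.043, 40], [[0.0175, -0.2438, -0.1288], -0.043, 40], [[0.0175, -0.2438, -0.1288], -0.043, 40]])

```text
time: 11.2
tcp_pos: [531.8, 14.7, 309.6]
eef_rot: [3.141, -0.0, -2.737]
contact_force: [-0.0, 0.3, -1.2]
width: 43.7
grasp_force: 30.0
```

```bash
python3 - <<'E'
from h import *
f=grab('wrist'); cv2.imwrite('pics/w7.png',f['image'][:,:,::-1]); np.savez('pics/w7.npz',**f); shift(532.1,14.1,255,0.404+np.pi)
E
```

```text
t 11.25 tcp [531.8  14.9 309.6] rot [ 3.1413e+00 -1.0000e-04 -2.7363e+00] q6 -2.04 
 shift [ 0.  -0.9 54.6] turn 0.001
```

View pics/w7.png

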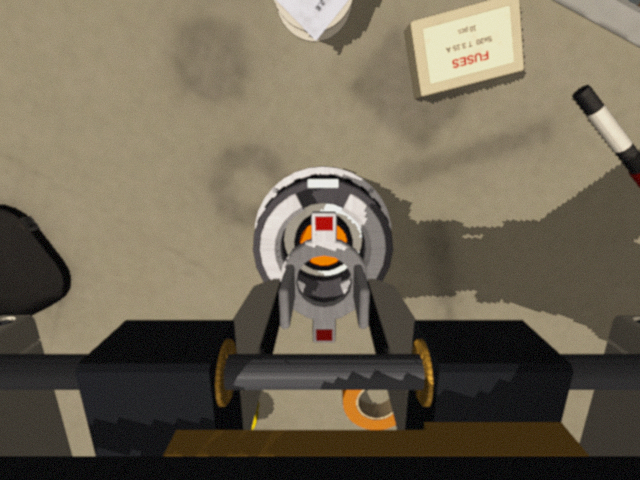

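The ring is held at (324,275). Its lugs, at (324,223) and (325,336), line up with the slot bar at (322,183). I'll check its level and centring numerically.

```bash
python3 - <<'E'
from h import *
f=dict(np.load('pics/w7.npz'))
a=px2w(f,324,224);b=px2w(f,324.5,335.5);d=a-b
print(a,b,(a+b)/2,np.arctan2(d[1],d[0])+np.pi,'bar',px2w(f,322,183), ray_z(f,322.5,183.5,44))
print('exp bar',532.1-51*np.cos(.404)*-1,14.1+51*np.sin(.404), 532.1-51*np.cos(.404),14.1-51*np.sin(.404))
E
```

```text
[498.68634797   1.23933552 108.65272098] [562.90775673  29.05165072 108.81167435] [530.79705235  15.14549312 108.73219766] 0.4086854455990325 bar [485.74769027  -5.79484986  44.45069036] [485.98706121  -5.30212711  44.        ]
exp bar 578.9942937717751 34.14807251698917 485.2057062282249 -5.9480725169891695
```

Scaled: 71.5 mm / 800 = 0.0894, 70 mm / 800 = 0.0875.

>>> advance(offsets=[[[0, -0.0006, 0.025], 0, 40], [[0, -0.0013, 0.0525], 0, 40], [[0, -0.0013, 0.065], 0, 40], [[0, -0.0013, 0.0725], 0, 40], [[0, -0.0013, 0.0788], 0, 40], [[0, -0.0013, 0.0838], 0, 40], [[0, -0.0013, 0.0875], 0, 40], [[0, -0.0013, 0.0894], 0, 40], [[0, -0.0013, 0.0894], 0, 40], [[0, -0.0013, 0.0894], 0, 40]])

```text
time: 12.08
tcp_pos: [532.4, 12.8, 238.6]
eef_rot: [-3.141, 0.0, -2.737]
contact_force: [-0.6, -0.5, -1.4]
width: 43.9
grasp_force: 30.0
```

>>> advance(offsets=[[[0, 0, 0.0013], 0, 40], [[0, 0, 0.0025], 0, 40], [[0, 0, 0.0038], 0, 40], [[0, 0, 0.0038], 0, 40], [[0, 0, 0.0038], 0, 40]])

```text
time: 12.5
tcp_pos: [532.3, 12.8, 235.4]
eef_rot: [-3.141, 0.0, -2.737]
contact_force: [-0.4, 0.0, 1.4]
width: 43.9
grasp_force: 30.0
```

```bash
python3 -c "
from h import *
shift(532.1,14.1,235,0.404+np.pi-1.6)"
```

```text
t 12.5 tcp [532.3  12.8 235.4] rot [-3.1414e+00  2.0000e-04 -2.7374e+00] q6 -2.04 
 shift [-0.3  1.3  0.4] turn 1.6
```

Scaled: 0.7 mm / 800 = 0.0009, 1.1 rad / 6.2832 = 0.1751.

>>> advance(offsets=[[[0, 0.0009, 0.0009], 0, 40], [[0, 0.0009, 0.0009], 0.0159, 40], [[0, 0.0009, 0.0009], 0.0318, 40], [[0, 0.0009, 0.0009], 0.0509, 40], [[0, 0.0009, 0.0009], 0.07, 40], [[0, 0.0009, 0.0009], 0.0891, 40], [[0, 0.0009, 0.0009], 0.1082, 40], [[0, 0.0009, 0.0009], 0.1273, 40], [[0, 0.0009, 0.0009], 0.1464, 40], [[0, 0.0009, 0.0009], 0.1623, 40], [[0, 0.0009, 0.0009], 0.1751, 40], [[0, 0.0009, 0.0009], 0.1751, 40]])

```text
time: 13.5
tcp_pos: [532.5, 13.4, 235.4]
eef_rot: [3.14, 0.002, 2.441]
contact_force: [-0.0, -0.7, 7.8]
width: 43.7
grasp_force: 30.0
```

```bash
python3 -c "
from h import *
shift(532.1,14.1,235,0.404+np.pi-1.62); print(manip.read_state()['wrist_torque'])"
```

```text
t 13.5 tcp [532.5  13.4 235.4] rot [3.1403e+00 1.8000e-03 2.4406e+00] q6 -0.93 
 shift [0.8 0.3 0.4] turn 0.515
[-0.09463497 -0.05992958 -0.1095248 ]
```

Scaled: 0.51 rad / 6.2832 = 0.0812.

>>> advance(offsets=[[[0, 0, 0], 0.0159, 40], [[0, 0, 0], 0.0318, 40], [[0, 0, 0], 0.0446, 40], [[0, 0, 0], 0.0541, 40], [[0, 0, 0], 0.0637, 40], [[0, 0, 0], 0.07, 40], [[0, 0, 0], 0.0748, 40], [[0, 0, 0], 0.078, 40], [[0, 0, 0], 0.0812, 40], [[0, 0, 0], 0.0812, 40]])

```text
time: 14.33
tcp_pos: [532.5, 13.4, 235.4]
eef_rot: [3.14, 0.001, 1.935]
contact_force: [0.7, -0.9, 7.7]
width: 43.5
grasp_force: 30.0
```

```bash
python3 -c "
from h import *
shift(532.1,14.1,235,0.404+np.pi-1.62); print(manip.read_state()['wrist_torque'])"
```

```text
t 14.33 tcp [532.5  13.4 235.4] rot [3.1396e+00 1.1000e-03 1.9347e+00] q6 -0.43 
 shift [ 0.8 -0.1  0.4] turn 0.009
[-0.22090384 -0.019472    0.02803529]
```

Scaled: -100 mm / 800 = -0.125, -80 mm / 800 = -0.1.

>>> advance(offsets=[[[0, 0, 0], 0, 50], [[0, 0, 0], 0, 65], [[0, 0, 0], 0, 80], [[0, 0, 0], 0, 93], [[0, 0, 0], 0, 93], [[0, 0, 0], 0, 93], [[0, 0, -0.0188], 0, 93], [[0, 0, -0.0563], 0, 93], [[0, 0, -0.1], 0, 93], [[0, 0, -0.125], 0, 93], [[0, 0, -0.125], 0, 93], [[0, 0, -0.125], 0, 93]])

```text
time: 15.33
tcp_pos: [532.0, 13.5, 335.1]
eef_rot: [3.14, 0.001, 1.936]
contact_force: [0.2, 0.5, -0.7]
width: 92.5
grasp_force: 0.0
```

```bash
python3 - <<'E'
from h import *
f=grab('wrist'); np.savez('pics/w8.npz',**f); cv2.imwrite('pics/w8.png',f['image'][150:400,170:490,::-1].repeat(2,0).repeat(2,1)); print(manip.read_state()['contact_force'])
E
```

```text
[-0.15898796  0.34682983 -0.75484487]
```

View pics/w8.png

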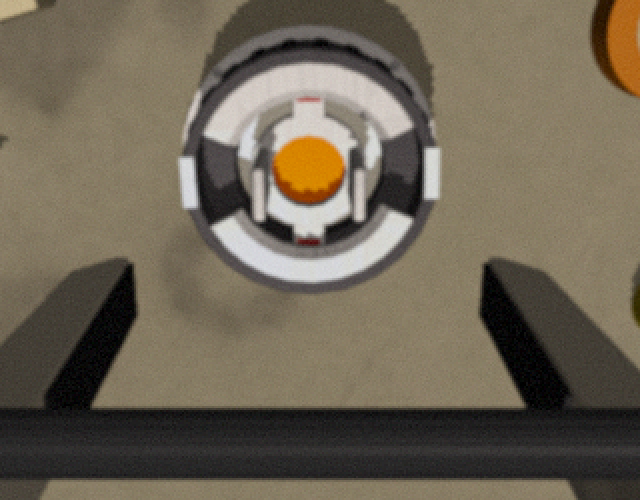

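The ring sits at crop (308,170) over the amber glass. Its lugs, at (308,100) and (308,241), are under the lip at right angles to the slot bars at (188,182) and (432,173). The gripper is clear, so I'm handing in.

```bash
python3 -c "
from cell import manip
print(manip.finish_job())"
```

```text
the job is handed in; nothing more can be done
None
```

The amber filter lies flat in the barrel with the retaining ring turned about 92° clockwise over it, lugs under the lip; the green filter was left alone, the gripper is clear, and the job was handed in at about 15 s of the 51 s allowed.

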